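Slide a tea light home in its warmer board

TASK

Pick up the tea light from the worktop, set it down flat on the open end of the wooden warmer board in front of the flared mouth of the two guide strips, then slide it along between the strips, without lifting it, until you feel it drop into the round recess somewhere along the board. Push gently and stop when it drops, leave it fully down and flat in the recess, let go of it, and leave the jars and the cup where they stand.

Things in the scene. Friction and masses are not known exactly. Their poses are not given: they have to be found in the camera images.
- tray: Wooden warmer board, fixed. A dark carriage, 300x104 mm, carries a pale plank, 380x76 mm, set somewhere along it and staying there, sticking out unequally at its ends. Origin: centre of the carriage's underside, on the worktop. Own +x runs along the board from open end to far end, y across, z up. The plank's flat top is at z = +20 mm. Carriage side walls, y = +-40 to 52 mm, reach z = +25 mm.
- landing (a point): Point on the plank's top at the board's open end where the tea light is to be set down: board x = -120 mm, y = 0, z = +20 mm. There is always bare plank from x = -155 to -95 mm, 76 mm wide, before the guide strips' mouth.
- channel_start (a point): Point on the plank's top, mid-channel, where the channel begins (board x = -55 mm). The two dark guide strips stand 5 mm above the plank, inner edges 20 mm either side of the centre line (channel 40 mm wide), from here to board x = +150 mm. Before it a flared mouth narrows from about 67 mm wide at x = -94 mm to 40 mm here.
- search_middle (a point): Point on the plank's top at the middle of the stretch that holds the recess (board x = +50 mm). The recess is a round pocket 41.5 mm across, 4 mm deep, steep-walled, on the centre line y = 0. Its centre lies anywhere up to 30 mm before or after this point (board x = +20 to +80 mm), differs each time and is not measured.
- tealight_centre (a point): Centre (half-way up) of the tea light, a flat round aluminium candle cup 38 mm across and 15 mm high, about 20 g, loose on the worktop; its z axis is up when it lies flat. Slid on the plank its centre is 27.5 mm above the board's origin, fully down in the recess 23.5 mm (its top is then 11 mm above the plank). It slides easily (under 0.5 N) until it drops, then stands hard against the recess wall.
- honey_jar_centre (a point): Centre, half-way up, of a loose small glass jar with a white lid, 58x62x99 mm: a bystander.
- spice_jar_centre (a point): Centre, half-way up, of a loose slim jar with a dark cap, 41 mm across, 105 mm high: a bystander.
- cup_centre (a point): Centre, half-way up, of a loose white cup with a handle, 78x110x97 mm: a bystander.
Not all that is in view belongs to the job. Of the things like the part that bears tealight_centre, leave any that is red; of the rest the smaller one is meant.

How it is judged (in metres and radians):
On the way:
1. the tea light lies flat on the plank at the open end, before the guide strips' channel (x of tealight_centre in the frame of tray between -0.2 and -0.075 m and y of tealight_centre in the frame of tray between -0.03 and 0.03 m and z of tealight_centre in the frame of tray between 0.0255 and 0.0295 m and angle between tealight_centre's own z axis and vertical below 0.12 rad), for 0.1 s.
At the end, for the whole second after the job is handed in: The tea light is at rest, flat (within 0.05 rad) and fully down in the recess: its centre 21.5 to 24.8 mm above the board's origin, within 6 mm of the centre line, at x = +10 to +90 mm of the board (x of tealight_centre in the frame of tray between 0.01 and 0.09 m and y of tealight_centre in the frame of tray between -0.006 and 0.006 m and z of tealight_centre in the frame of tray between 0.0215 and 0.0248 m and angle between tealight_centre's own z axis and vertical below 0.05 rad and linear speed of tealight below 0.01 m/s); the robot touches nothing.
It fails at once if the tea light was pressed or pushed against the board with more than 25 N (contact force between tealight and tray above 25 N).
It fails at once if the tea light was carried over the channel instead of slid (its underside more than 8 mm above the plank beyond x = -55 mm) (x of tealight_centre in the frame of tray between -0.055 and 0.2 m and y of tealight_centre in the frame of tray between -0.06 and 0.06 m and z of tealight_centre in the frame of tray above 0.0355 m).
It fails at once if a jar or the cup was moved more than 15 mm (distance of any of honey_jar_centre, spice_jar_centre, cup_centre from where it was at the start of the episode above 0.015 m).
It also fails if it takes over 54 s, if anything falls off the work surface, if the arm or the gripper's body presses on something with over 40 N, if the wrist force passes 120 N, or if a joint passes its speed limit or range.

ROBOT

A 6-joint arm with a two-finger parallel gripper is mounted at the origin on a cart in front of the work surface, level with it; the furniture and walls round the work are solid. World frame = base frame: x ahead of the robot, y to its left, z up, the work surface at z = 0. Lengths are in mm, angles in degrees, forces in N, time in s.
With the tool pointing down it reaches from about 275 to 825 mm from the base axis. Payload 4.9 kg.
Tool frame: the origin (TCP) lies where the fingers leave the gripper's body, on its centre line; the fingertips stand 73 mm ahead of it and the grasp point (between the pads) lies 54 mm ahead of it; z points along the fingers, y is the line along which they close (so a half turn about z gives the same grasp; the last joint's range is limited). The gripper opens to 85 mm and grips with 20 to 120 N. Pads are 22 mm wide; open, the fingers measure 114 mm over their backs; the gripper's body (76 mm by 85 mm) begins 54 mm behind the grasp point. The pads swing forward as they close: fully open they stand 13 mm farther back than shut.
Start: joints at [-83.606, 18.69, -11.035, 60.275, 0, 82.311], TCP at [133.844, -533.484, 303.881] pointing down, gripper open.
Joint ranges: [-152.03, 152.03], [-55.5, 102.48], [-74.3, 77.21], [-110.64, 120.58], [-84.22, 78.4], [-180, 180]. Speed limits (degrees/s): [147.25, 147.25, 180, 180, 180, 180].

INTERFACE

Orientations are given as a 3x3 rotation matrix whose columns are the frame's x, y, z axes.
In Python, from cell import r gives the robot as it stands.
- The arm moves only by the tool move_arm, never from a script. Its argument "increments" is a list of rows, each a list of 3 entries, a list of its own where there are three numbers: the gripper's target within -1 to 1 (shut at 1, half-way at 0, fully open at -1), then the shift along the tool's x, y, z in mm, then the turn about the tool's z in degrees. A call has 1 to 20 rows; each row is the pose to reach, as a shift and turn from the pose commanded when the call began, along the tool's axes at that moment; what a row does not reach only later rows make up. A row lasts 1/12 s, in which the tool goes at most 41.7 mm and 7.16 degrees, less where a joint would pass 70% of its speed; a pose out of reach is approached as far as the arm can. A call with a gripper value outside its range is refused whole. The fingers move at their own pace and stop on an object; "grip_force" is the grip in N (left out, the last holds). Time passes only in rows, so rows that repeat a pose let the fingers close. It gives the time, the measured TCP pose, the force, the opening and the grip force at its end, in the units of the state.
- r.read_state(): the state, without advancing time (a new reading comes with each control period).
- r.grab_frame(name): name is "scene" or "top" or "wrist"; returns a dict with "color" (420x560x3 uint8, red, green, blue), "z_map" (420x560 float32, mm along the optical axis (not along the pixel's ray), 0 where there is no reading), "vertical_fov" (degrees; the focal length in pixels is half the picture's height over the tangent of half this angle, whatever the lens; pixels are square), "cx", "cy" (the principal point, pixels), "T" (4x4, takes a point from camera to world coordinates); the wrist camera has in their place "mount" (4x4, takes a point from camera to tool coordinates, whose origin is the TCP and whose axes are the flange's). Camera axes: x right, y down, z forward; pixel columns grow to the right and rows downward; lengths in mm; the calibration is good to about 2 mm. The wrist camera is an equidistant fisheye: a pixel r from the principal point sees the ray r / f radians off the axis. A picture is of the moment at which its call begins: read the wrist's pose just before it.
- r.finish_job(): hands the job in; it is judged then, once.
Trained networks look in a picture, given as the dict that the camera call returned (one of the last four; its "shot" number tells which), for a name from the list of things; names that differ only in an ending like _2 or _b are one class to them, and where a whole thing is asked for, a point or a joint stands for the part that bears it (a point fixed in the world has none). Each returns a list of dicts, best first, with "conf" (0 to 1); they miss things now and then, are a little off and sometimes report something else, mostly with a low value. They report only what shows in the picture. A call takes as long as a camera call. They do not tell look-alikes from the thing itself.
- r.look_for(picture, label): "extent" ([left, top, right, bottom] in pixels, round what is visible of it).
- r.place_of(picture, label): "position" ([column, row] in pixels: a listed point, or the origin of a listed thing).
The state is a dict: "clock": time; "q": joint angles; "joint_vel": joint speeds; "joint_torque": joint torques, N m; "position": TCP position; "ee_rot": TCP orientation; "ft_force": force on the tool from outside, world axes, zero at the start; "moment": the same for the moment, N m; "width": opening from 0.0 (shut) to 1.0 (fully open); "gripper_force": force on a finger pad.
Only numpy, scipy, OpenCV 4.12 (cv2) and the standard library are available. Lean on these libraries where they do the work, as an engineer would, in place of code of your own. Each camera call takes 0.05 s, during which the arm holds its last target. There are 200 camera calls.

## Working session

There is one attempt and no reset: what is moved stays moved. The work goes in short steps, Python scripts to look and compute and a tool call to move; the robot and the scene stay as the last step left them, time stands still between calls to the robot, and variables do not carry over. Pictures are saved under pics/ and viewed, at most 10 in all, crops included, and the job is handed in when it is done.

Besides the shell and the picture viewer there is one more tool, called after ">>>" as name(argument=value, ...), one argument or row to a line, values as JSON. move_arm: Moves the arm, as the interface text tells. Its arguments: {"type":"object","properties":{"increments":{"type":"array","items":{"type":"array"}},"grip_force":{"type":"number"}},"required":["increments"]}

```bash
mkdir -p pics
cat > h.py <<'E'
import numpy as np, cv2
from cell import r
def f_of(p): return p["color"].shape[0]/2/np.tan(np.radians(p["vertical_fov"]/2))
def world(p,uv,z=None):
    """pixel -> world; on plane z if given, else by depth"""
    f=f_of(p); u,v=uv; T=np.array(p["T"])
    d=np.array([(u-p["cx"])/f,(v-p["cy"])/f,1.])
    if z is None: return T[:3,:3]@(d*p["z_map"][int(round(v)),int(round(u))])+T[:3,3]
    w=T[:3,:3]@d; return T[:3,3]+w*(z-T[2,3])/w[2]
def save(p,n): cv2.imwrite(f"pics/{n}.png",cv2.cvtColor(p["color"],cv2.COLOR_RGB2BGR))
E
python3 - <<'E'
from h import *
np.set_printoptions(precision=1,suppress=True)
Z=dict(tray=0,landing=20,channel_start=20,search_middle=20,tealight_centre=7.5,honey_jar_centre=49.5,spice_jar_centre=52,cup_centre=48)
ims=[]
for c in("top","scene"):
    p=r.grab_frame(c);save(p,c);ims.append(p["color"]);print(c,p["T"][:3,3] if 1 else 0)
    for n,z in Z.items():
        for o in r.place_of(p,n)[:4]:
            print(n,round(o["conf"],2),np.array(o["position"]),world(p,o["position"],z))
    for o in r.look_for(p,"tealight_centre")[:6]: print("ext",round(o["conf"],2),o["extent"])
s=r.read_state();print(s["ee_rot"],s["position"],s["clock"])
E
```

```text
top [ 373.6   29.9 1329.9]
tray 0.91 [260.5 242.3] [477.   80.2   0. ]
landing 0.59 [299.7 253.3] [442.7 -29.2  20. ]
channel_start 0.59 [277.8 247.5] [460.   31.4  20. ]
search_middle 0.97 [243.6 242.9] [474.7 126.7  20. ]
tealight_centre 0.68 [395. 268.] [ 397.  -295.2    7.5]
tealight_centre 0.47 [396.  210.5] [ 559.4 -307.2    7.5]
honey_jar_centre 0.91 [402.3 173.6] [ 657.  -319.9   49.5]
spice_jar_centre 0.68 [162.1 269.7] [404.2 345.5  52. ]
cup_centre 0.72 [346.9 163. ] [ 690.9 -166.9   48. ]
ext 0.57 [386.9, 260.5, 406.8, 281.1]
ext 0.54 [392.3, 203.4, 403.4, 221.2]
ext 0.47 [386.0, 237.9, 395.8, 248.1]
ext 0.44 [201.7, 212.7, 341.7, 273.7]
scene [-126.3  637.7  868.1]
tray 0.92 [274.1 262.9] [469.8  86.7   0. ]
landing 0.67 [317.1 240.3] [439.9 -43.8  20. ]
channel_start 0.74 [292.5 247.1] [465.7  24.2  20. ]
channel_start 0.63 [206.5 322.2] [423.1 335.2  20. ]
channel_start 0.61 [365.2 197.1] [ 472.7 -290.5   20. ]
tealight_centre 0.54 [362.5 198.1] [ 483.9 -294.     7.5]
tealight_centre 0.44 [348.5 184.4] [ 558.7 -315.4    7.5]
spice_jar_centre 0.66 [207.8 319. ] [407.3 339.6  52. ]
cup_centre 0.71 [285.4 172.6] [ 698.9 -168.7   48. ]
ext 0.53 [342.6, 178.5, 354.3, 191.4]
ext 0.4 [360.3, 191.7, 369.0, 204.8]
[[ 1.   0.2 -0. ]
 [ 0.2 -1.  -0. ]
 [-0.   0.  -1. ]] [ 133.8 -533.5  303.9] 1.0
```

View pics/top.png

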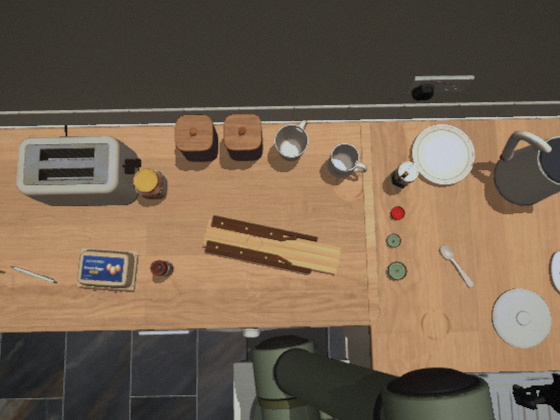

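View pics/scene.png

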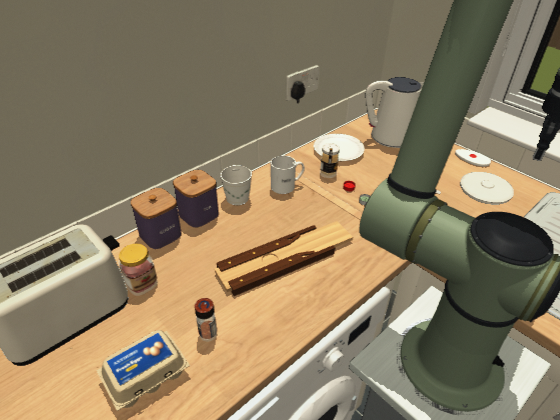

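The top view shows the board with its open end on the right, about (325,258). There are three tea-light look-alikes: red (398,213), a small grey-green one (393,241), which is the target, and a larger one (397,271). The scene view agrees for the red one.

Run:
```python
from h import *
np.set_printoptions(precision=1,suppress=True)
p=r.grab_frame("top")
print(world(p,(390.9+2.5,241),15), [world(p,(u,v),15) for u,v in((397,271),(398,213))])
hsv=cv2.cvtColor(p["color"],cv2.COLOR_RGB2HSV)
m=(hsv[...,2]<95).astype(np.uint8); m[:205]=0;m[280:]=0;m[:,:195]=0;m[:,345:]=0
n,l,st,ce=cv2.connectedComponentsWithStats(m)
for i in range(1,n):
    if st[i,4]>150:
        ys,xs=np.where(l==i); w=np.array([world(p,(a,b),25)[:2] for a,b in zip(xs,ys)],np.float32)
        v=cv2.fitLine(w,cv2.DIST_HUBER,0,.01,.01).ravel(); print(st[i],np.degrees(np.arctan2(v[1],v[0])),v[2:],cv2.minAreaRect(w))
s=r.read_state();R=s["ee_rot"];print(R[0][0],R[1][0])
R=np.array(R);print("shift to tealight, tcp z 200:",R.T@(np.array([476,-293,200])-s["position"]))
c=cv2.resize(p["color"][190:290,190:420],None,fx=3.4,fy=3.4,interpolation=cv2.INTER_CUBIC);save({"color":c},"crop")
```

```text
[ 472.1 -293.1   15. ] [array([ 388.5, -298.5,   15. ]), array([ 551. , -310.5,   15. ])]
[212 216 105  25 903] 78.96331 [508.8  75.1] ((505.244873046875, 70.03319549560547), (295.43414306640625, 30.102014541625977), 77.03070068359375)
[205 241 106  33 947] 74.9322 [433.   91.7] ((434.7845153808594, 87.542236328125), (298.6749572753906, 31.190908432006836), 77.05513000488281)
0.9699483683116765 0.243310833130567
shift to tealight, tcp z 200: [ 390.4 -150.   103.9]
```

View pics/crop.png

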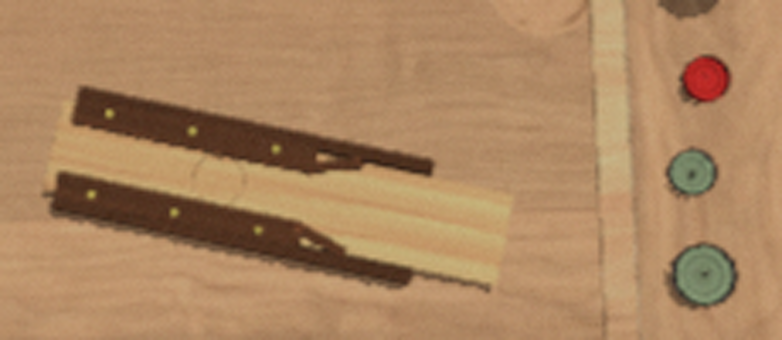

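The crop shows a faint recess ring at about (254,243) in the full picture. The board yaw is about 77°, and the target tea light is at about (472,-293).

>>> move_arm(
  increments=[
    [-1, [386.5, -151, 114], -153],
    [-1, [386.5, -151, 114], -153],
    [-1, [386.5, -151, 114], -153],
    [-1, [386.5, -151, 114], -153],
    [-1, [386.5, -151, 114], -153],
    [-1, [386.5, -151, 114], -153],
    [-1, [386.5, -151, 114], -153],
    [-1, [386.5, -151, 114], -153],
    [-1, [386.5, -151, 114], -153],
    [-1, [386.5, -151, 114], -153],
    [-1, [386.5, -151, 114], -153],
    [-1, [386.5, -151, 114], -153],
    [-1, [386.5, -151, 114], -153],
    [-1, [386.5, -151, 114], -153],
    [-1, [386.5, -151, 114], -153],
    [-1, [386.5, -151, 114], -153],
    [-1, [386.5, -151, 114], -153],
    [-1, [386.5, -151, 114], -153],
    [-1, [386.5, -151, 114], -153],
    [-1, [386.5, -151, 114], -153],
  ],
  grip_force=25,
)

```text
clock: 2.72
position: [472.0, -293.0, 189.9]
ee_rot: [[-0.925, 0.38, 0.0], [0.38, 0.925, 0.0], [-0.0, 0.0, -1.0]]
ft_force: [-0.2, -0.1, -0.6]
width: 1.0
gripper_force: 0.0
```

```bash
cat >> h.py <<'E'
def wrist():
    s=r.read_state(); p=r.grab_frame("wrist")
    A=np.eye(4);A[:3,:3]=s["ee_rot"];A[:3,3]=s["position"]
    p["TW"]=A@np.array(p["mount"]);return s,p
def fish(p,uv,z):
    f=f_of(p);d=np.array([uv[0]-p["cx"],uv[1]-p["cy"]]);rr=np.hypot(*d);t=rr/f
    v=np.array([*(d/max(rr,1e-9)*np.sin(t)),np.cos(t)]);w=p["TW"][:3,:3]@v;o=p["TW"][:3,3]
    return o+w*(z-o[2])/w[2]
E
python3 - <<'E'
from h import *
np.set_printoptions(precision=1,suppress=True)
s,p=wrist();save(p,"w1")
for o in r.place_of(p,"tealight_centre")[:4]: print(o["conf"],o["position"],fish(p,o["position"],7.5))
for o in r.look_for(p,"tealight_centre")[:4]:
    e=o["extent"];print(o["conf"],e,fish(p,((e[0]+e[2])/2,(e[1]+e[3])/2),12))
E
```

```text
0.85 [295.0, 293.4] [ 552.8 -310.4    7.5]
0.79 [281.1, 210.4] [ 475.2 -292.2    7.5]
0.79 [228.4, 113.7] [ 387.8 -300.1    7.5]
0.96 [195.2, 82.2, 264.5, 153.1] [ 391.2 -299.7   12. ]
0.96 [271.4, 272.7, 315.4, 317.0] [ 551.  -311.4   12. ]
0.41 [426.8, 25.5, 560.0, 137.0] [435.6 -76.6  12. ]
```

View pics/w1.png

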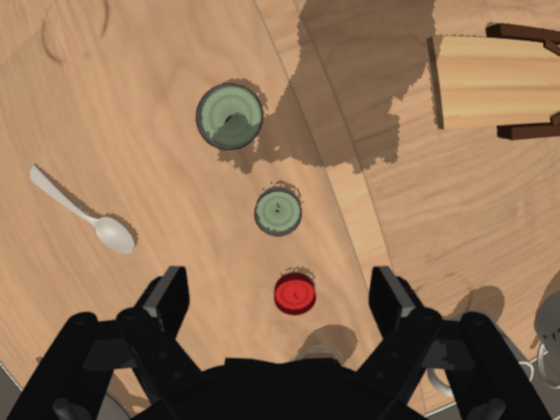

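The wrist view shows the small green light at (278,212), the large one at (230,117) and the red one at (295,293), so the target is at about (475,-294).

>>> move_arm(
  increments=[
    [-1, [-3, 0, 0], -9.4],
    [-1, [-3, 0, 40], -9.4],
    [-1, [-3, 0, 75], -9.4],
    [-1, [-3, 0, 100], -9.4],
    [-1, [-3, 0, 113], -9.4],
    [-1, [-3, 0, 113], -9.4],
    [1, [-3, 0, 113], -9.4],
    [1, [-3, 0, 113], -9.4],
    [1, [-3, 0, 113], -9.4],
    [1, [-3, 0, 113], -9.4],
    [1, [-3, 0, 113], -9.4],
    [1, [-3, 0, 113], -9.4],
    [1, [-3, 0, 113], -9.4],
    [1, [-3, 0, 113], -9.4],
  ],
  grip_force=20,
)

```text
clock: 4.03
position: [475.5, -294.8, 78.3]
ee_rot: [[-0.973, 0.23, 0.002], [0.23, 0.973, -0.002], [-0.002, -0.001, -1.0]]
ft_force: [-0.6, 0.7, 7.7]
width: 0.425
gripper_force: 19.8
```

>>> move_arm(
  increments=[
    [1, [0, 0, -20], 0],
    [1, [0, 0, -55], 0],
    [1, [0, 0, -90], 0],
    [1, [20, 40, -90], 0],
    [1, [35, 80, -90], 0],
    [1, [50, 120, -90], 0],
    [1, [65, 160, -90], 0],
    [1, [80, 200, -90], 0],
    [1, [90, 242, -90], 0],
    [1, [90, 242, -90], 0],
    [1, [90, 242, -90], 0],
  ],
)

```text
clock: 4.95
position: [442.2, -35.5, 167.3]
ee_rot: [[-0.974, 0.225, 0.0], [0.225, 0.974, 0.0], [-0.0, 0.0, -1.0]]
ft_force: [-0.3, -1.1, 0.7]
width: 0.423
gripper_force: 20.4
```

Run:
```python
from h import *
np.set_printoptions(precision=2,suppress=True)
s,p=wrist();save(p,"w2");print(s["position"],s["ft_force"],s["width"])
for n,z in dict(landing=20,channel_start=20,search_middle=20,tray=0,tealight_centre=105).items():
  for o in r.place_of(p,n)[:2]: print(n,o["conf"],o["position"],fish(p,o["position"],z))
t=r.grab_frame("top")
hsv=cv2.cvtColor(t["color"],cv2.COLOR_RGB2HSV)
print("recess top",world(t,(254.4,243),20))
print(p["TW"],f_of(p),p["cx"],p["cy"])
```

```text
[442.22 -35.47 167.26] [-0.31 -1.08  0.72] 0.42257088792203784
landing 0.77 [273.1, 227.1] [445.3  -40.32  20.  ]
channel_start 0.9 [362.5, 223.3] [457.32  23.2   20.  ]
search_middle 0.97 [479.1, 225.7] [483.82 122.82  20.  ]
tray 0.55 [418.8, 216.6] [471.29  75.46   0.  ]
tealight_centre 0.89 [277.9, 271.5] [436.56 -34.58 105.  ]
tealight_centre 0.88 [65.5, 354.1] [ 473.05 -186.78  105.  ]
recess top [473.87  96.56  20.  ]
[[  0.23   0.93   0.29 368.07]
 [  0.97  -0.22  -0.07 -18.3 ]
 [ -0.     0.3   -0.95 236.61]
 [  0.     0.     0.     1.  ]] 325.19226210127806 278.62199186415916 210.43625442471279
```

View pics/w2.png

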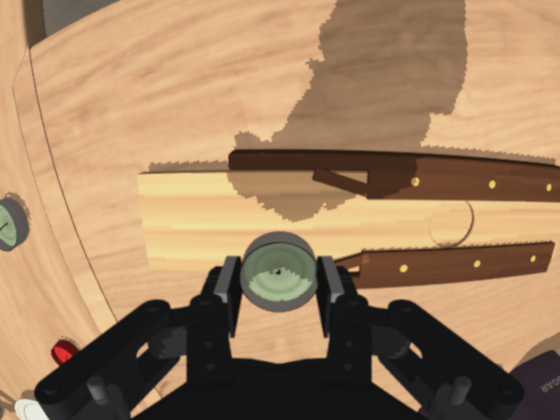

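The wrist view shows the tea light upright in the grip at (278,272), the board below it, the strip ends at about (365,190) and (362,255), and the recess ring at about (452,223).

Run:
```python
from h import *
np.set_printoptions(precision=1,suppress=True)
s,p=wrist(); R=np.array(s["ee_rot"])
L={"plankU":(141,175,20),"plankL":(150,268,20),"stripU0":(370,198,25),"stripL0":(365,250,25),"stripU1":(520,201,25),"stripL1":(520,243,25),"recess":(452,223,18),"wallU end":(229,168,25)}
W={}
for n,(u,v,z) in L.items(): W[n]=fish(p,(u,v),z); print(n,W[n])
a=[(W["plankU"]+W["plankL"])/2,(W["stripU0"]+W["stripL0"])/2,(W["stripU1"]+W["stripL1"])/2]
print(a); w=np.array([i[:2] for i in a]+[W["recess"][:2]],np.float32);v=cv2.fitLine(w,cv2.DIST_L2,0,.01,.01).ravel();print(v,np.degrees(np.arctan2(v[1],v[0])))
print("widths",np.linalg.norm(W["stripU0"]-W["stripL0"]),np.linalg.norm(W["stripU1"]-W["stripL1"]))
for q in a+[W["recess"]]: print("tool",R.T@(q-s["position"]))
```

```text
plankU [ 385.8 -127.4   20. ]
plankL [ 457.5 -147.5   20. ]
stripU0 [439.2  26.4  25. ]
stripL0 [477.3  17.1  25. ]
stripU1 [472. 160.  25.]
stripL1 [511.8 162.1  25. ]
recess [477.4  93.   18. ]
wallU end [397.  -62.2  25. ]
[array([ 421.6, -137.4,   20. ]), array([458.3,  21.8,  25. ]), array([491.9, 161.1,  25. ])]
[  0.2   1.  462.3  34.6] 76.6469
widths 39.22927760624049 39.83924975698505
tool [  -2.  -100.5  146.9]
tool [ -0.7  62.9 141.8]
tool [ -1.1 206.2 141.8]
tool [ -2.7 136.7 148.8]
```

>>> move_arm(
  increments=[
    [1, [-1.5, -8, 30], 0],
    [1, [-1.5, -8, 50], 0],
    [1, [-1.5, -8, 60], 0],
    [1, [-1.5, -8, 64], 0],
    [1, [-1.5, -8, 66], 0],
    [1, [-1.5, -8, 67], 0],
    [1, [-1.5, -8, 67.5], 0],
    [1, [-1.5, -8, 67.5], 0],
  ],
)

```text
clock: 6.02
position: [442.9, -46.3, 100.0]
ee_rot: [[-0.973, 0.23, 0.001], [0.23, 0.973, -0.0], [-0.001, -0.0, -1.0]]
ft_force: [0.2, -0.2, -0.3]
width: 0.424
gripper_force: 20.4
```

>>> move_arm(
  increments=[
    [1, [0, 0, 0.7], 0],
    [1, [0, 0, 1.3], 0],
    [1, [0, 0, 1.3], 0],
  ],
)

```text
clock: 6.27
position: [442.7, -46.1, 98.4]
ee_rot: [[-0.973, 0.229, 0.001], [0.229, 0.973, -0.0], [-0.001, -0.0, -1.0]]
ft_force: [0.4, -0.3, 0.7]
width: 0.429
gripper_force: 20.5
```

>>> move_arm(
  increments=[
    [0, [0, 0, 0], 0],
    [-0.2, [0, 0, 0], 0],
    [-0.4, [0, 0, 0], 0],
    [-0.4, [0, 0, 0], 0],
    [-0.4, [0, 0, 0], 0],
    [-0.4, [0, 0, -10], 0],
    [-0.4, [0, 0, -30], 0],
    [-0.4, [0, 0, -50], 0],
    [1, [0, 0, -50], 0],
    [1, [0, -35, -50], 0],
    [1, [0, -50, -50], 0],
    [1, [0, -50, -50], 0],
    [1, [0, -50, -50], 0],
    [1, [0, -50, -50], 0],
  ],
)

```text
clock: 7.43
position: [430.6, -94.2, 147.7]
ee_rot: [[-0.973, 0.23, -0.001], [0.23, 0.973, 0.001], [0.001, 0.001, -1.0]]
ft_force: [-0.8, 0.5, -1.0]
width: -0.003
gripper_force: 0.0
```

Run:
```python
from h import *
np.set_printoptions(precision=2,suppress=True)
s,p=wrist();save(p,"w3");print(s["position"],s["ft_force"],s["width"]); R=np.array(s["ee_rot"])
for o in r.place_of(p,"tealight_centre")[:2]: print(o["conf"],o["position"],R.T@(fish(p,o["position"],27.5)-s["position"]))
```

```text
[430.63 -94.24 147.67] [-0.77  0.48 -1.05] -0.0025642937553924995
0.9 [31.0, 231.8] [  -0.58 -194.8   120.04]
0.73 [357.5, 237.4] [ -1.41  50.47 120.2 ]
```

View pics/w3.png

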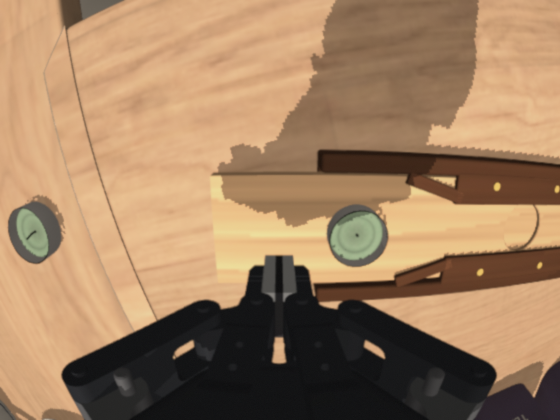

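The light lies flat on the plank at (357,237), with the shut fingers behind it and the recess ring at about (522,228). Next I lower behind it and start pushing.

>>> move_arm(
  increments=[
    [1, [0, 0, 20], 0],
    [1, [0, 0, 40], 0],
    [1, [0, 0, 49], 0],
    [1, [0, 0, 51], 0],
    [1, [0, 3, 51], 0],
    [1, [0, 6, 51], 0],
    [1, [0, 9, 51], 0],
    [1, [0, 12, 51], 0],
    [1, [0, 15, 51], 0],
    [1, [0, 18, 51], 0],
    [1, [0, 21, 51], 0],
    [1, [0, 24, 51], 0],
    [1, [0, 28, 51], 0],
    [1, [0, 32, 51], 0],
    [1, [0, 36, 51], 0],
    [1, [0, 40, 51], 0],
    [1, [0, 44, 51], 0],
    [1, [0, 48, 51], 0],
    [1, [0, 52, 51], 0],
    [1, [0, 55, 51], 0],
  ],
)

```text
clock: 9.2
position: [443.6, -40.7, 97.1]
ee_rot: [[-0.973, 0.229, -0.0], [0.229, 0.973, 0.0], [0.0, 0.0, -1.0]]
ft_force: [1.3, 0.3, 0.3]
width: -0.001
gripper_force: 0.0
```

```bash
cat > look.py <<'E'
from h import *
np.set_printoptions(precision=2,suppress=True)
s,p=wrist();print(s["position"],s["ft_force"],s["clock"]); R=np.array(s["ee_rot"])
for o in r.place_of(p,"tealight_centre")[:3]: print(o["conf"],o["position"],R.T@(fish(p,o["position"],27.5)-s["position"]))
import sys
if len(sys.argv)>1: save(p,sys.argv[1])
E
python3 look.py
```

```text
[443.57 -40.71  97.05] [1.34 0.32 0.33] 9.2
0.96 [345.2, 268.6] [ 2.92 32.32 69.56]
0.62 [40.1, 397.7] [-138.95 -209.09   69.52]
```

>>> move_arm(
  increments=[
    [1, [0, 3, 0], 0],
    [1, [0, 6, 0], 0],
    [1, [0, 9, 0], 0],
    [1, [0, 12, 0], 0],
    [1, [0, 15, 0], 0],
    [1, [0, 18, 0], 0],
    [1, [0, 21, 0], 0],
    [1, [0, 24, 0], 0],
    [1, [0, 27, 0], 0],
    [1, [0, 30, 0], 0],
    [1, [0, 33, 0], 0],
    [1, [0, 36, 0], 0],
    [1, [0, 39, 0], 0],
    [1, [0, 42, 0], 0],
    [1, [0, 45, 0], 0],
    [1, [0, 48, 0], 0],
    [1, [0, 51, 0], 0],
    [1, [0, 54, 0], 0],
    [1, [0, 57, 0], 0],
    [1, [0, 60, 0], 0],
  ],
)

```text
clock: 10.97
position: [457.4, 17.5, 97.1]
ee_rot: [[-0.973, 0.23, 0.0], [0.23, 0.973, -0.0], [-0.0, -0.0, -1.0]]
ft_force: [-0.1, -0.4, 0.5]
width: -0.0
gripper_force: 0.0
```

```bash
python3 look.py w4
```

```text
[457.39  17.5   97.1 ] [-0.09 -0.45  0.48] 10.9667
0.86 [0.0, 381.9] [-137.63 -264.66   69.62]
```

View pics/w4.png

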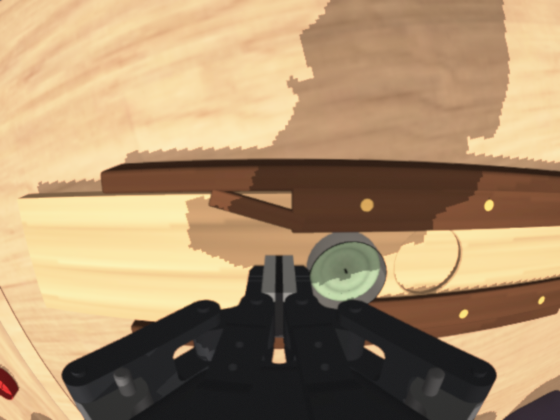

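The light is in the channel at (345,270), and the recess ring is ahead at (427,262), about 45–49 mm further on.

>>> move_arm(
  increments=[
    [1, [0, 2, 0], 0],
    [1, [0, 4, 0], 0],
    [1, [0, 6, 0], 0],
    [1, [0, 8, 0], 0],
    [1, [0, 10, 0], 0],
    [1, [0, 12, 0], 0],
    [1, [0, 14, 0], 0],
    [1, [0, 16, 0], 0],
    [1, [0, 18, 0], 0],
    [1, [0, 20, 0], 0],
    [1, [0, 22, 0], 0],
    [1, [0, 24, 0], 0],
    [1, [0, 26, 0], 0],
    [1, [0, 28, 0], 0],
    [1, [0, 30, 0], 0],
    [1, [0, 32, 0], 0],
    [1, [0, 33, 0], 0],
    [1, [0, 34, 0], 0],
    [1, [0, 35, 0], 0],
    [1, [0, 36, 0], 0],
  ],
)

```text
clock: 12.73
position: [465.6, 52.3, 97.1]
ee_rot: [[-0.973, 0.23, -0.0], [0.23, 0.973, 0.0], [0.0, 0.0, -1.0]]
ft_force: [-0.0, -0.3, 0.5]
width: -0.002
gripper_force: 0.0
```

>>> move_arm(
  increments=[
    [1, [0, 0.8, 0], 0],
    [1, [0, 1.6, 0], 0],
    [1, [0, 2.4, 0], 0],
    [1, [0, 3.2, 0], 0],
    [1, [0, 4, 0], 0],
  ],
)

```text
clock: 13.15
position: [466.5, 56.2, 97.1]
ee_rot: [[-0.973, 0.23, -0.0], [0.23, 0.973, 0.0], [0.0, 0.0, -1.0]]
ft_force: [0.4, 0.2, 1.2]
width: 0.002
gripper_force: 0.0
```

>>> move_arm(
  increments=[
    [1, [0, 0.7, 0], 0],
    [1, [0, 1.4, 0], 0],
    [1, [0, 2.1, 0], 0],
    [1, [0, 2.8, 0], 0],
    [1, [0, 3.5, 0], 0],
  ],
)

```text
clock: 13.57
position: [467.3, 59.6, 97.1]
ee_rot: [[-0.973, 0.23, -0.0], [0.23, 0.973, -0.0], [0.0, -0.0, -1.0]]
ft_force: [-0.6, -0.3, -0.1]
width: -0.005
gripper_force: 0.0
```

```bash
python3 look.py w5
```

```text
[467.28  59.61  97.08] [-0.59 -0.34 -0.14] 13.5667
0.56 [341.1, 271.2] [ 1.52 30.39 69.58]
```

View pics/w5.png

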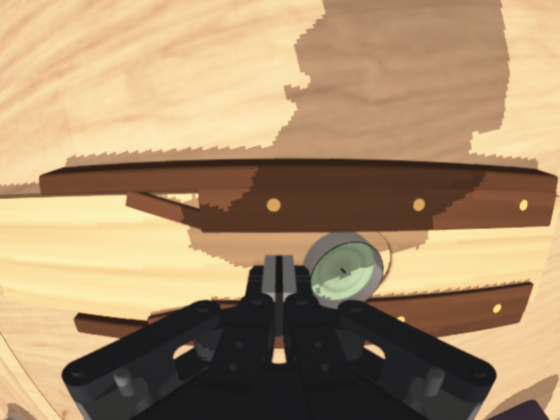

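The light's leading edge at column 384 is still a few mm short of the recess rim at column 392.

>>> move_arm(
  increments=[
    [1, [0, 0.7, 0], 0],
    [1, [0, 1.4, 0], 0],
    [1, [0, 2.1, 0], 0],
    [1, [0, 2.8, 0], 0],
  ],
)

```text
clock: 14.0
position: [467.9, 62.3, 97.1]
ee_rot: [[-0.973, 0.23, -0.0], [0.23, 0.973, 0.0], [0.0, 0.0, -1.0]]
ft_force: [-0.3, 0.7, 0.0]
width: 0.003
gripper_force: 0.0
```

>>> move_arm(
  increments=[
    [1, [0, 0.6, 0], 0],
    [1, [0, 1.2, 0], 0],
    [1, [0, 1.8, 0], 0],
  ],
)

```text
clock: 14.25
position: [468.3, 64.1, 97.1]
ee_rot: [[-0.973, 0.23, -0.0], [0.23, 0.973, 0.0], [0.0, 0.0, -1.0]]
ft_force: [-0.3, 0.5, -0.1]
width: -0.001
gripper_force: 0.0
```

```bash
python3 look.py w6
```

```text
[468.33  64.08  97.06] [-0.3   0.51 -0.09] 14.25
0.69 [343.5, 270.3] [ 1.99 31.55 69.56]
```

View pics/w6.png

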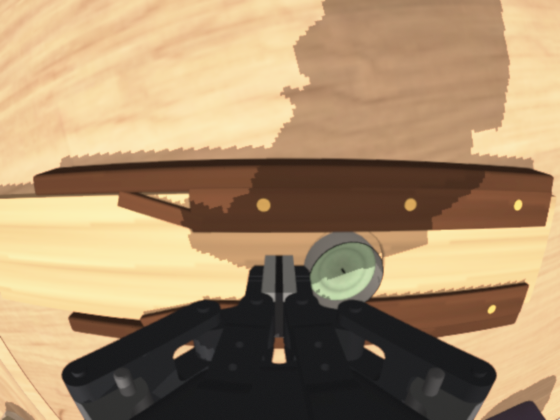

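The recess is nearly covered and only a sliver of rim shows at column 383. The light has not dropped yet.

>>> move_arm(
  increments=[
    [1, [0, 0.6, 0], 0],
    [1, [0, 1.2, 0], 0],
    [1, [0, 1.8, 0], 0],
  ],
)

```text
clock: 14.6
position: [468.7, 65.8, 97.1]
ee_rot: [[-0.973, 0.23, -0.0], [0.23, 0.973, 0.0], [0.0, 0.0, -1.0]]
ft_force: [-0.1, -0.6, -0.2]
width: -0.002
gripper_force: 0.0
```

>>> move_arm(
  increments=[
    [1, [0, 0.5, 0], 0],
    [1, [0, 1.0, 0], 0],
  ],
)

```text
clock: 14.77
position: [469.0, 66.8, 97.1]
ee_rot: [[-0.973, 0.23, 0.0], [0.23, 0.973, -0.0], [-0.0, -0.0, -1.0]]
ft_force: [0.5, 0.4, 0.2]
width: -0.001
gripper_force: 0.0
```

>>> move_arm(
  increments=[
    [1, [0, 0.5, 0], 0],
    [1, [0, 1.0, 0], 0],
  ],
)

```text
clock: 14.93
position: [469.2, 67.7, 97.1]
ee_rot: [[-0.973, 0.23, -0.0], [0.23, 0.973, -0.0], [0.0, -0.0, -1.0]]
ft_force: [-1.2, -0.4, -0.2]
width: 0.001
gripper_force: 0.0
```

```bash
python3 look.py w7
```

```text
[469.2   67.75  97.08] [-1.22 -0.36 -0.18] 14.9333
0.66 [340.6, 267.8] [ 3.41 29.99 69.58]
0.36 [294.9, 250.9] [12.73  7.55 69.58]
```

```bash
cat > ht.py <<'E'
from h import *
np.set_printoptions(precision=1,suppress=True)
s,p=wrist();f=f_of(p);zm=p["z_map"];v,u=np.mgrid[:420,:560];dx,dy=u-p["cx"],v-p["cy"];rr=np.hypot(dx,dy)+1e-9;t=rr/f
k=np.tan(t)/rr;P=np.stack([dx*k*zm,dy*k*zm,zm,np.ones_like(zm)],-1)@p["TW"].T
Z=P[...,2]
print(s["clock"],s["position"],"strip",np.median(Z[208:222,300:340]),"plank L",np.median(Z[225:270,60:120]),"plank R",np.median(Z[245:265,440:500]))
c=Z[240:300,312:382];print("light pct",np.percentile(c,[50,70,80,90,95,98]))
print(Z[232:304:6,306:400:8])
E
python3 ht.py
```

```text
15.0333 [469.2  67.8  97.1] strip 24.55094444851575 plank L 19.498339200649653 plank R 19.35504929228165
light pct [22.9 23.8 24.3 27.1 30.  31.1]
[[23.  23.7 24.9 25.6 24.5 24.4 18.4 18.6 19.5 20.3 19.2 18.7]
 [20.4 15.8 21.5 26.5 28.4 31.3 30.3 23.7 19.4 19.6 19.2 19.4]
 [15.2 21.5 29.3 30.6 23.9 23.1 24.4 22.9 15.7 19.5 20.1 19.7]
 [15.5 28.2 23.4 21.3 22.1 23.2 23.  24.4 23.7 18.6 19.9 20.1]
 [21.6 24.5 21.9 21.4 22.4 21.7 21.7 22.7 23.2 19.8 19.9 19.6]
 [27.8 23.7 21.1 22.6 22.  23.2 21.3 22.4 24.7 28.7 19.1 19.2]
 [34.1 24.1 22.5 21.3 22.9 22.  22.  22.5 23.9 27.  18.9 19.5]
 [38.9 23.9 22.1 20.9 21.8 21.9 23.7 23.9 24.  27.3 18.8 19.2]
 [45.3 22.9 22.2 22.  21.9 21.  20.9 24.3 22.9 30.8 18.4 19.2]
 [49.9 24.4 23.7 22.3 22.5 22.7 23.1 23.1 26.2 19.7 19.2 18.8]
 [55.2 23.7 23.9 23.  24.5 24.1 24.8 26.1 30.  18.4 19.6 19. ]
 [69.9 67.3 25.  22.6 22.5 23.4 25.7 29.9 21.7 21.9 21.6 22.7]]
```

View pics/w7.png

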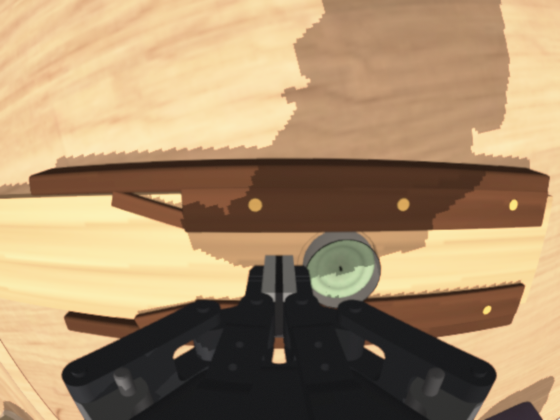

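The rim reads about 31 mm against 20 mm for the plank, and it is level, so the light has dropped fully. I'll back off and rise.

>>> move_arm(
  increments=[
    [1, [0, -2, 0], 0],
    [1, [0, -8, 0], 0],
    [1, [0, -15, 0], 0],
    [1, [0, -15, -30], 0],
    [1, [0, -15, -65], 0],
    [1, [0, -15, -80], 0],
    [1, [0, -15, -80], 0],
    [1, [0, -15, -80], 0],
  ],
)

```text
clock: 15.75
position: [466.3, 52.5, 177.8]
ee_rot: [[-0.973, 0.23, 0.002], [0.23, 0.973, -0.0], [-0.002, 0.0, -1.0]]
ft_force: [-0.2, -0.0, -0.2]
width: -0.003
gripper_force: 0.0
```

```bash
cat > fin.py <<'E'
exec(open('ht.py').read().split('print(s["clock"]')[0])
R=np.array(s["ee_rot"]);print(s["position"],s["ft_force"])
ps=[o for o in r.place_of(p,"tealight_centre") if o["conf"]>.3]
for o in ps: print(o["conf"],o["position"],fish(p,o["position"],23.5))
c=np.array([np.round(ps[0]["position"])],int)[0]
m=(abs(u-c[0])<45)&(abs(v-c[1])<45)&(Z>27)&(Z<40); q=P[m][:,:3]
print(len(q),"rim z",np.percentile(q[:,2],[5,50,90,97,99]),"centroid",q.mean(0))
n=np.median(Z[m]); top=q[q[:,2]>29.5]; A=np.c_[top[:,:2]-top[:,:2].mean(0),np.ones(len(top))];print("tilt",np.linalg.lstsq(A,top[:,2],rcond=None)[0].round(3))
E
python3 fin.py
```

```text
[466.3  52.5 177.8] [-0.2 -0.  -0.2]
0.68 [342.8, 214.9] [474.9  98.7  23.5]
322 rim z [27.3 29.8 31.4 31.8 32.1] centroid [475.8  98.   29.7]
tilt [-0.  -0.  30.7]
```

The rim sits at about 31 mm with no tilt, and the robot is clear, so I'm handing in.

```bash
python3 -c "
from cell import r
print(r.finish_job())"
```

```text
the job is handed in; nothing more can be done
None
```

The tea light was set down at the board's open end and slid along the channel without lifting. It now sits flat and fully down in the recess (rim about 11 mm above the plank, no measurable tilt), released and with the arm clear; the job is handed in, but no verdict came back.

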